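# Sweep loose bearings through the tray gate

### The job

Three loose ball bearings lie flat on the raised sorting tray: with your fingertips, push them along the tray through the narrow gate in its rim, one at a time in any order, so that each drops into the slot behind the gate before the next one follows. Only push the bearings, never pick them up, and leave the bush and the pin that stand on the tray, and the tin and the carton beside it, where they are. Finish with the hand clear of everything.

Things in the scene. Friction and masses are not known exactly. Their poses are not given: they have to be found in the camera images.
- tray: Sorting tray, fixed, placed anew each time. Origin on the bench top under it, z up; its +y points to the robot's left (within 0.3 rad). The solid plywood bed spans x -130 to 130, y -170 to 120 mm, its flat top 85 mm above the bench. A 4 mm thick aluminium rim stands 22 mm above the bed on all four edges, inside the bed's outline; the gate is an opening in the +y rim.
- gate (a point): Middle of the gate, at bed height, on the sharp edge where the bed ends (tray x 0, y 120, z 85 mm), axes as the tray's. The gate is 50 mm wide, with an upright 8 mm round post at each side (centres at tray x +-29, y 118, as high as the rim). A bearing pushed along +y until its centre is well past this edge tips over it and falls into the slot by itself.
- slot (a point): Middle of the floor of the open-topped drop slot right behind the gate (tray x 0, y 151, z 6 mm), axes as the tray's. Grey painted sheet; inside it spans tray x -50 to 50 and y 120 to 182 mm, its floor is 79 mm below the bed, its walls are 4 mm thick and as high as the rim.
- bearing1: One of three identical sealed ball bearings: steel disc 35 mm in diameter, 11 mm thick, dark 15 mm bore (not open), about 45 g, lying flat and loose on the tray bed, 58 to 82 mm from the next one in the tray's x, 140 to 220 mm short of the gate edge in its y. Origin at the middle of the disc (5.5 mm above the bed); z is the disc's axis.
- bearing2: One of three identical sealed ball bearings: steel disc 35 mm in diameter, 11 mm thick, dark 15 mm bore (not open), about 45 g, lying flat and loose on the tray bed, 58 to 82 mm from the next one in the tray's x, 140 to 220 mm short of the gate edge in its y. Origin at the middle of the disc (5.5 mm above the bed); z is the disc's axis.
- bearing3: One of three identical sealed ball bearings: steel disc 35 mm in diameter, 11 mm thick, dark 15 mm bore (not open), about 45 g, lying flat and loose on the tray bed, 58 to 82 mm from the next one in the tray's x, 140 to 220 mm short of the gate edge in its y. Origin at the middle of the disc (5.5 mm above the bed); z is the disc's axis.
- bush: Bystander: plain brass bush standing upright on the bed in one of the two corners beside the gate (about 100 mm to one side of the gate's middle, in tray x), 28 mm in diameter, 35 mm tall, loose. Origin in the middle of its foot, z up.
- pin: Bystander: dark steel pin standing on its 25 mm head in the other corner beside the gate, shank 16 mm in diameter, 38 mm tall in all, loose. Origin in the middle of its foot, z up.
- tin: Bystander: round tin on the bench to the robot's left of the tray, 66 mm in diameter, 70 mm tall, loose. Origin in the middle of its foot, z up.
- carton: Bystander: cardboard carton on the bench to the robot's right of the tray, 90 x 120 mm and 60 mm tall, loose. Origin in the middle of its foot, z up.
Mind the look-alikes: they are no part of the job. Leave any green or orange look-alike of the bearing1 alone. Leave any purple look-alike of the bearing3 alone.

How it is judged:
By the outcome, as a careful person would: the job done as asked, in the order asked, and still so for the second after the job is handed in, with the robot touching nothing.
It also fails if it takes over 67 s, if anything falls off the work surface, if the arm or the gripper's body presses on something with over 40 N, if the wrist force passes 120 N, or if a joint passes its speed limit or range.

### The arm

A 6-joint arm with a two-finger parallel gripper is mounted at the origin on the work surface. World frame = base frame: x ahead of the robot, y to its left, z up, the work surface at z = 0. Lengths are in m, angles in rad, forces in N, time in s.
With the tool pointing down it reaches from about 0.35 to 0.775 m from the base axis. Payload 7.3 kg.
Tool frame: the origin (TCP) lies at the very end of the fingers, on their centre line; the grasp point (between the pads) lies 19 mm behind it; z points along the fingers, y is the direction in which the jaws open and shut (so a half turn about z gives the same grasp; the last joint's range is limited). The gripper opens to 92 mm and grips with 3 to 60 N. Pads are 19 mm wide; open, the fingers measure 130 mm over their backs; the gripper's body (75 mm by 190 mm) begins 47 mm behind the grasp point.
Start: joints at [0.956, 0.342, 1.524, -0, 1.275, -0.146], TCP at [0.237, 0.468, 0.227] pointing down, gripper open.
Joint ranges: [-2.53, 2.53], [-0.77, 2.02], [0.04, 2.7], [-1, 4.14], [0.28, 2.66], [-3.11, 3.11]. Speed limits (rad/s): [2.57, 2.57, 3.14, 3.14, 3.14, 3.14].

### API

Orientations are given as [roll, pitch, yaw] about the fixed x, y, z axes, in that order (R = Rz(yaw) Ry(pitch) Rx(roll)).
In Python, from plant import ctrl gives the robot as it stands. The module is installed in compiled form; this text tells all that it offers.
- The arm moves only by the tool play_rows, never from a script. Its argument "targets" is a list of rows, each a list of 2 entries, a list of its own where there are three numbers: the shift along the tool's x, y, z in cm, then the turn, a rotation vector about the tool's x, y, z in rad. A call has 1 to 8 rows; each row is the pose to reach, as a shift and turn from the pose commanded when the call began, along the tool's axes at that moment; what a row does not reach only later rows make up. A row lasts 1/10 s, in which the tool goes at most 50 mm and 8.59 degrees, less where a joint would pass 70% of its speed; a pose out of reach is approached as far as the arm can. A call with a gripper value outside its range is refused whole. "gripper" is the finger opening in cm, from 0 to 9.18, set as the call begins (left out, the last holds). The fingers move at their own pace and stop on an object; "squeeze" is the grip in N (left out, the last holds). Time passes only in rows, so rows that repeat a pose let the fingers close. It gives the time, the measured TCP pose, the force and the opening at its end, in the units of the state.
- ctrl.sense(): the state, without advancing time (a new reading comes with each control period).
- ctrl.snapshot(name): name is "side" or "top"; returns the picture (420x560x3 uint8, red, green, blue); there is no depth.
- ctrl.calibration(name): a dict with "mtx" (3x3 intrinsics, pixels), "R" (3x3) and "t" (3): a world point X has camera coordinates R X + t. Camera axes: x right, y down, z forward; pixel columns grow to the right and rows downward; lengths in m; the calibration is good to about 2 mm. A picture is of the moment at which its call begins. calibration takes no time and is no camera call.
- ctrl.job_done(): hands the job in, once; it reports no verdict.
The state is a dict: "time": time; "joints": joint angles; "qvel": joint speeds; "tau": joint torques, N m; "position": TCP position; "eef_rot": TCP orientation; "force": force on the tool from outside, world axes, zero at the start; "ft_torque": the same for the moment, N m; "opening": finger opening in m.
Only numpy, scipy, OpenCV 4.12 (cv2) and the standard library are available. Lean on these libraries where they do the work, as an engineer would, in place of code of your own. Each camera call takes 0.05 s, during which the arm holds its last target.

## Working session

There is one attempt and no reset: what is moved stays moved. The work goes in short steps, Python scripts to look and compute and a tool call to move; the robot and the scene stay as the last step left them, time stands still between calls to the robot, and variables do not carry over. Pictures are saved under pics/ and viewed, and the job is handed in when it is done.

Besides the shell and the picture viewer there is one more tool, called after "Request:" as name([rows], argument=value, ...), one row to a line, values as JSON. play_rows: Moves the arm, as the interface text tells. Its arguments: {"type":"object","properties":{"targets":{"type":"array","items":{"type":"array"}},"gripper":{"type":"number"},"squeeze":{"type":"number"}},"required":["targets"]}

```bash
mkdir -p pics; python3 - <<'E'
from plant import ctrl
import cv2
for n in("top","side"):
    im=ctrl.snapshot(n); cv2.imwrite(f"pics/{n}0.png",im[...,::-1])
    c=ctrl.calibration(n); print(n,c)
print(ctrl.sense())
E
```

```text
top {'mtx': array([[462.78715263,   0.        , 264.8623338 ],
       [  0.        , 462.78715263, 217.52311595],
       [  0.        ,   0.        ,   1.        ]]), 'R': array([[ 0.02338912, -0.99971769,  0.00418102],
       [-0.99084268, -0.02373738, -0.1329185 ],
       [ 0.13298023, -0.00103388, -0.99111815]]), 't': array([-0.00526869,  0.51414701,  1.14598842])}
side {'mtx': array([[526.83930006,   0.        , 280.70585489],
       [  0.        , 526.83930006, 208.1505166 ],
       [  0.        ,   0.        ,   1.        ]]), 'R': array([[ 0.70576096, -0.70814217, -0.0208839 ],
       [-0.51827408, -0.49598486, -0.69670008],
       [ 0.48300461,  0.5025273 , -0.71705848]]), 't': array([-0.36571964,  0.30308708,  1.13336775])}
{'time': 0.1, 'joints': array([ 9.56003116e-01,  3.42655010e-01,  1.52492346e+00, -3.26903920e-05,
        1.27539879e+00, -1.46014216e-01]), 'qvel': array([-0.00030433, -0.00135738, -0.00201656,  0.00049416, -0.00018071,
       -0.00122634]), 'tau': array([ 1.29267861e-03, -4.32005811e+01, -2.44695157e+01,  7.18152174e-02,
        5.25956182e-02, -5.65452615e-05]), 'position': array([0.23697633, 0.46806373, 0.22611276]), 'eef_rot': array([-3.14021824e+00, -1.70525580e-04,  2.67282308e+00]), 'force': array([ 0.19590366,  0.67935645, -0.43314214]), 'ft_torque': array([-0.07486793,  0.01053453,  0.02056275]), 'opening': 0.09191254640342197}
```

View pics/top0.png

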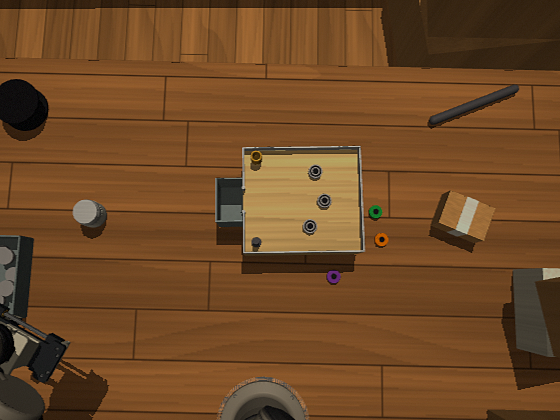

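View pics/side0.png

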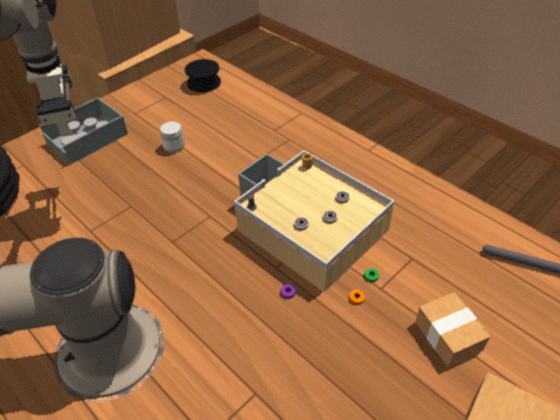

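The three steel bearings on the bed are at top pixels (315,171), (324,201) and (310,226). The green (375,212), orange (381,240) and purple (333,277) rings lie on the bench, so they are look-alikes. The bush is at (256,157), the pin at (256,242) and the slot is on the left. I'll confirm this in an enlarged crop.

```bash
python3 - <<'E'
import cv2
im=cv2.imread("pics/top0.png")[135:265,205:375]
cv2.imwrite("pics/crop0.png",cv2.resize(im,None,fx=4.6,fy=4.6,interpolation=cv2.INTER_CUBIC))
E
```

```text
(no output)
```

View pics/crop0.png

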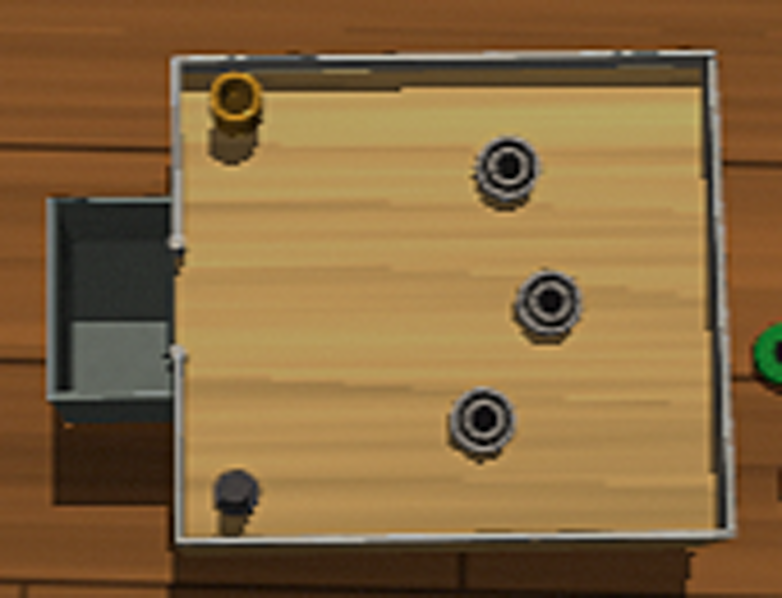

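```bash
cat > h.py <<'E'
import numpy as np
from plant import ctrl
def ray(n,u,v,z):
    c=ctrl.calibration(n);R,t=c["R"],c["t"]
    d=R.T@np.linalg.inv(c["mtx"])@[u,v,1]; o=-R.T@t
    return o+d*(z-o[2])/d[2]
def crop(u,v,x0=205,y0=135,f=4.6): return (u+.5)/f-.5+x0,(v+.5)/f-.5+y0
def proj(n,X):
    c=ctrl.calibration(n);p=c["mtx"]@(c["R"]@np.array(X)+c["t"]);return p[:2]/p[2]
E
python3 - <<'E'
from h import *
from scipy.optimize import least_squares
P=[((173,56),(130,120)),((715,51),(130,-170)),((735,537),(-130,-170)),((177,543),(-130,120)),((177,242),(29,118)),((177,352),(-29,118))]
W=np.array([ray("top",*crop(*p),.107)[:2] for p,_ in P]);T=np.array([q for _,q in P])/1000
f=lambda s:(W-(T@np.array([[np.cos(s[2]),np.sin(s[2])],[-np.sin(s[2]),np.cos(s[2])]])+s[:2])).ravel()
r=least_squares(f,[.5,0,0]);s=r.x;print(s,np.round(f(s)*1000,1))
np.save("tray.npy",s)
M=np.array([[np.cos(s[2]),-np.sin(s[2])],[np.sin(s[2]),np.cos(s[2])]])
for n,p,z in[("b1",(507,165),.096),("b2",(550,300),.096),("b3",(484,418),.096),("bush",(236,97),.12),("pin",(236,488),.123)]:
    w=ray("top",*crop(*p),z);print(n,w.round(4),(M.T@(w[:2]-s[:2])*1000).round(1), proj("side",w).round(1))
w=lambda x,y,z:np.r_[M@[x,y]+s[:2],z]
for q in[(0.13,.12),(.13,-.17),(-.13,-.17),(-.13,.12),(.029,.118),(-.029,.118)]:print(q,proj("side",w(*q,.107)).round(1))
E
python3 -c "
import cv2
im=cv2.imread('pics/side0.png')[140:290,225:400]
cv2.imwrite('pics/crop1.png',cv2.resize(im,None,fx=4,fy=4,interpolation=cv2.INTER_CUBIC))"
```

```text
[ 0.55218041 -0.05744498  0.03581797] [-0.5 -0.8 -1.1  1.1  0.8  1.2  1.3 -1.3 -0.1 -0.3 -0.4  0.1]
b1 [ 0.6251 -0.1127  0.096 ] [ 70.9 -57.8] [342.3 195.3]
b2 [ 0.5527 -0.1361  0.096 ] [ -2.3 -78.6] [330.2 215.4]
b3 [ 0.4891 -0.1019  0.096 ] [-64.6 -42.2] [301.6 222.2]
bush [0.6522 0.032  0.12  ] [103.2  85.8] [307.2 156.8]
pin [0.447  0.0267 0.123 ] [-102.1   87.8] [251.1 196.8]
(0.13, 0.12) [304.1 150.2]
(0.13, -0.17) [394.3 200.9]
(-0.13, -0.17) [326. 264.]
(-0.13, 0.12) [234.1 201.3]
(0.029, 0.118) [279.  169.2]
(-0.029, 0.118) [263.5 180.6]
```

View pics/crop1.png

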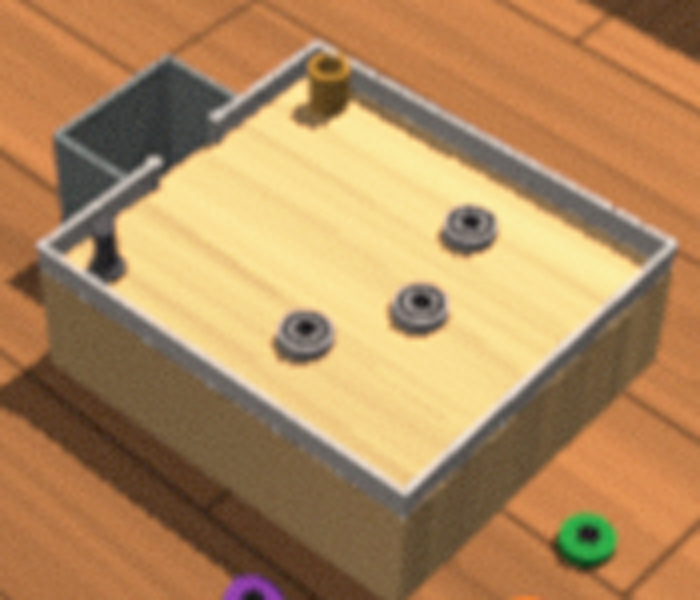

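```bash
cat >> h.py <<'E'
from scipy.spatial.transform import Rotation as Ro
s=np.load("tray.npy"); M=np.array([[np.cos(s[2]),-np.sin(s[2])],[np.sin(s[2]),np.cos(s[2])]])
def w2t(p): return M.T@(np.array(p)[:2]-s[:2])*1000
def goal(x,y,z,h=0):
    """tray mm, z m, heading h deg (0=tray +y, + = toward -x)"""
    return np.r_[M@[x/1000,y/1000]+s[:2],z],Ro.from_euler("xyz",[np.pi,0,s[2]+np.pi/2+np.radians(h)])
def behind(x,y,h,d):
    a=np.radians(h); return x+d*np.sin(a), y-d*np.cos(a)
def rows(goals,cur=None):
    st=ctrl.sense()
    p,R=cur or (st["position"],Ro.from_euler("xyz",st["eef_rot"]))
    for q,Q in goals:
        print([[round(float(v),2) for v in R.inv().apply(q-p)*100],[round(float(v),3) for v in (R.inv()*Q).as_rotvec()]])
    return
def where():
    st=ctrl.sense();a=st["eef_rot"][2]-s[2]-np.pi/2
    print("t",round(st["time"],2),"tray",w2t(st["position"]).round(1),"z",st["position"][2].round(4),"h",np.degrees(a).round(2),"F",st["force"].round(1),"open",round(st["opening"],4))
E
python3 - <<'E'
from h import *
where(); rows([goal(-2.3,-78.6-50,.20,0)])
E
```

```text
t 0.1 tray [-296.2  536.5] z 0.2261 h 61.09 F [ 0.2  0.7 -0.4] open 0.0919
[[-57.88, -44.01, 2.66], [-0.001, 0.001, 1.066]]
```

Request:
play_rows([
  [[-57.9, -44.0, 1.0], [0, 0, 1.066]],
  [[-57.9, -44.0, 1.0], [0, 0, 1.066]],
  [[-57.9, -44.0, 1.0], [0, 0, 1.066]],
  [[-57.9, -44.0, 1.0], [0, 0, 1.066]],
  [[-57.9, -44.0, 1.0], [0, 0, 1.066]],
  [[-57.9, -44.0, 1.0], [0, 0, 1.066]],
  [[-57.9, -44.0, 1.0], [0, 0, 1.066]],
  [[-57.9, -44.0, 1.0], [0, 0, 1.066]],
], gripper=2.0)

```text
time: 0.9
position: [0.4123, 0.1067, 0.2212]
eef_rot: [3.141, -0.0, 1.602]
force: [1.0, 0.6, -0.3]
opening: 0.0322
```

```bash
python3 - <<'E'
from h import *
where(); rows([goal(-2.3,-78.6-50,.20,0)])
E
```

```text
t 0.9 tray [-133.9  169. ] z 0.2212 h -0.25 F [ 1.   0.6 -0.3] open 0.0322
[[-29.7, 13.29, 2.11], [0.0, -0.0, -0.004]]
```

Request:
play_rows([
  [[-29.7, 13.3, 2.1], [0, 0, -0.004]],
  [[-29.7, 13.3, 2.1], [0, 0, -0.004]],
  [[-29.7, 13.3, 2.1], [0, 0, -0.004]],
  [[-29.7, 13.3, 2.1], [0, 0, -0.004]],
  [[-29.7, 13.3, 2.1], [0, 0, -0.004]],
  [[-29.7, 13.3, 2.1], [0, 0, -0.004]],
  [[-29.7, 13.3, 2.1], [0, 0, -0.004]],
  [[-29.7, 13.3, 2.1], [0, 0, -0.004]],
])

```text
time: 1.7
position: [0.556, -0.1867, 0.1986]
eef_rot: [-3.14, -0.0, 1.607]
force: [0.2, 0.6, 0.1]
opening: 0.0202
```

```bash
python3 - <<'E'
from h import *
where(); rows([goal(-2.3,-78.6-42,.12,0),goal(-2.3,-78.6-42,.089,0)])
E
```

```text
t 1.7 tray [  -0.8 -129.3] z 0.1986 h 0.03 F [0.2 0.6 0.1] open 0.0202
[[0.87, -0.14, 7.86], [-0.001, -0.0, 0.001]]
[[0.87, -0.14, 10.96], [-0.001, -0.0, 0.001]]
```

Request:
play_rows([
  [[0.4, -0.1, 3.0], [0, 0, 0]],
  [[0.9, -0.15, 6.0], [0, 0, 0]],
  [[0.9, -0.15, 9.0], [0, 0, 0]],
  [[0.9, -0.15, 10.0], [0, 0, 0]],
  [[0.9, -0.15, 10.5], [0, 0, 0]],
  [[0.9, -0.15, 10.9], [0, 0, 0]],
  [[0.9, -0.15, 10.9], [0, 0, 0]],
])

```text
time: 2.4
position: [0.5541, -0.1746, 0.092]
eef_rot: [3.14, 0.001, 1.611]
force: [-0.4, 0.5, -0.1]
opening: 0.0202
```

```bash
python3 - <<'E'
from h import *
import cv2
where()
for n,b in(("top",(135,265,205,375)),("side",(140,290,225,400))):
    im=ctrl.snapshot(n)[b[0]:b[1],b[2]:b[3],::-1]
    cv2.imwrite(f"pics/{n}1.png",cv2.resize(im,None,fx=4,fy=4,interpolation=cv2.INTER_CUBIC))
E
```

```text
t 2.4 tray [  -2.2 -117.1] z 0.092 h 0.25 F [-0.4  0.5 -0.1] open 0.0202
```

View pics/top1.png

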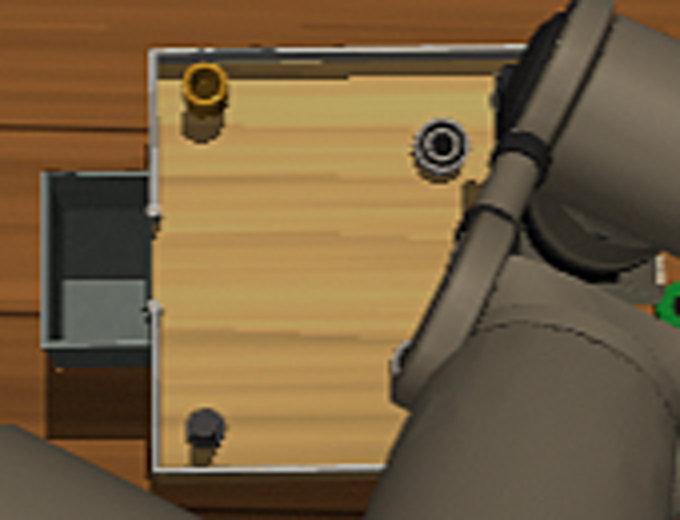

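View pics/side1.png

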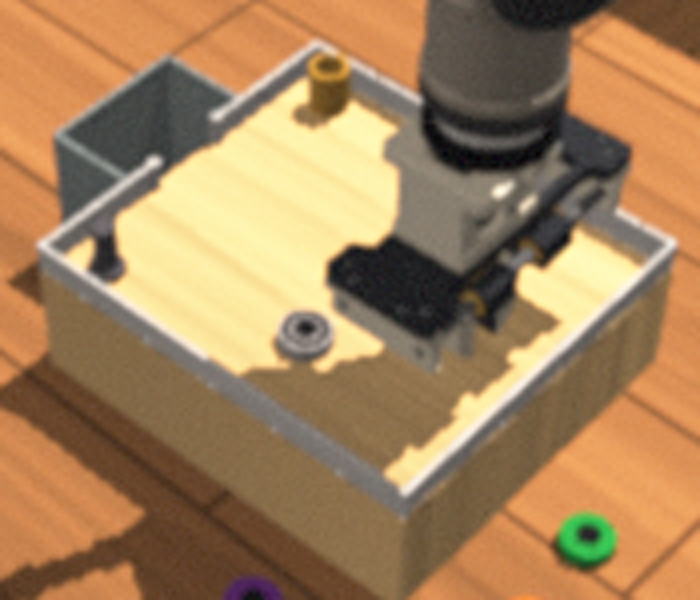

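The side view shows the fingers behind the middle bearing, with bearing 3 at crop (304,335) undisturbed. I'll start the push.

Request:
play_rows([
  [[0.8, 0, 0.25], [0, 0, 0]],
  [[1.6, 0, 0.3], [0, 0, 0]],
  [[2.6, 0, 0.3], [0, 0, 0]],
  [[3.8, 0.05, 0.3], [0, 0, 0]],
  [[5.0, 0.1, 0.3], [0, 0, 0]],
  [[6.2, 0.1, 0.3], [0, 0, 0]],
  [[7.4, 0.15, 0.3], [0, 0, 0]],
  [[8.6, 0.2, 0.3], [0, 0, 0]],
])

```text
time: 3.3
position: [0.5523, -0.0873, 0.0883]
eef_rot: [3.141, -0.0, 1.611]
force: [-0.3, -1.3, -0.1]
opening: 0.02
```

```bash
python3 - <<'E'
from h import *
where()
E
```

```text
t 3.3 tray [ -1.  -29.8] z 0.0883 h 0.25 F [-0.3 -1.3 -0.1] open 0.02
```

Request:
play_rows([
  [[1.2, 0.05, 0], [0, 0, 0]],
  [[2.4, 0.1, 0], [0, 0, 0]],
  [[3.6, 0.1, 0], [0, 0, 0]],
  [[4.8, 0.1, 0], [0, 0, 0]],
  [[6.0, 0.1, 0], [0, 0, 0]],
  [[7.2, 0.1, 0], [0, 0, 0]],
  [[8.0, 0.1, 0], [0, 0, 0]],
  [[8.4, 0.1, 0], [0, 0, 0]],
])

```text
time: 4.1
position: [0.5498, -0.0035, 0.0882]
eef_rot: [-3.141, -0.0, 1.612]
force: [-0.5, -0.8, 0.5]
opening: 0.0199
```

```bash
python3 - <<'E'
from h import *
import cv2
where()
for n,b in(("top",(135,265,205,375)),("side",(140,290,225,400))):
    im=ctrl.snapshot(n)[b[0]:b[1],b[2]:b[3],::-1]
    cv2.imwrite(f"pics/{n}2.png",cv2.resize(im,None,fx=4,fy=4,interpolation=cv2.INTER_CUBIC))
E
```

```text
t 4.1 tray [-0.5 54. ] z 0.0882 h 0.29 F [-0.5 -0.8  0.5] open 0.0199
```

View pics/top2.png

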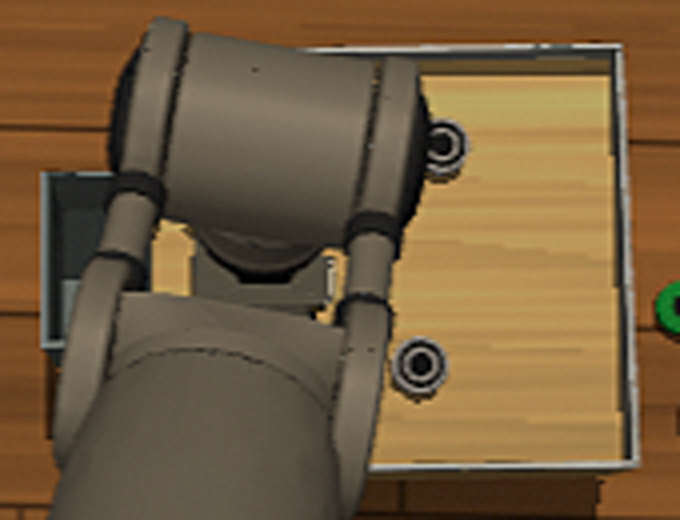

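View pics/side2.png

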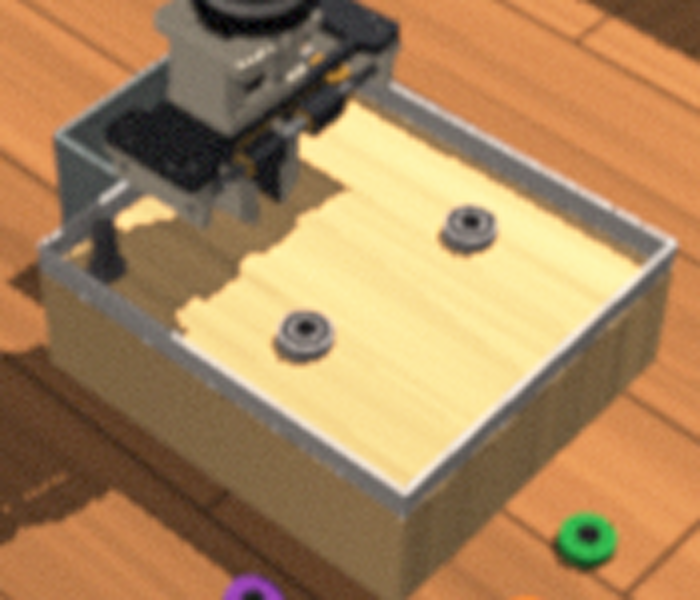

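Request:
play_rows([
  [[0, 0.05, 0], [0, 0, -0.004]],
  [[0, 0.05, 0], [0, 0, -0.004]],
  [[0, 0.05, 0], [0, 0, -0.004]],
  [[0.4, 0.05, 0], [0, 0, -0.004]],
  [[1.0, 0.05, 0], [0, 0, -0.004]],
  [[1.8, 0.05, 0], [0, 0, -0.004]],
  [[2.6, 0.05, 0], [0, 0, -0.004]],
  [[3.4, 0.05, 0], [0, 0, -0.004]],
], gripper=0.3, squeeze=5)

```text
time: 5.0
position: [0.5489, 0.0305, 0.0882]
eef_rot: [3.142, -0.0, 1.615]
force: [-0.4, -0.3, -0.7]
opening: 0.0027
```

```bash
python3 - <<'E'
from h import *
where()
print(proj("side",goal(0,95,.088)[0]),proj("side",goal(0,120,.096)[0]))
E
```

```text
t 5.0 tray [-0.1 88. ] z 0.0882 h 0.49 F [-0.4 -0.3 -0.7] open 0.0027
[278.05947376 184.32643475] [270.91170922 177.66135952]
```

Request:
play_rows([
  [[0.6, 0, 0], [0, 0, 0.006]],
  [[1.2, 0, 0], [0, 0, 0.006]],
  [[1.6, 0, 0], [0, 0, 0.006]],
  [[1.9, 0, 0], [0, 0, 0.006]],
  [[2.0, 0, 0], [0, 0, 0.006]],
  [[1.0, 0, 0], [0, 0, 0.006]],
  [[-1.0, 0, 0], [0, 0, 0.006]],
  [[-3.0, 0, 0], [0, 0, 0.006]],
])

```text
time: 5.8
position: [0.5504, -0.0016, 0.0882]
eef_rot: [3.142, 0.0, 1.609]
force: [0.4, -0.1, -0.7]
opening: 0.003
```

```bash
python3 - <<'E'
from h import *
import cv2
where()
for n,b in(("top",(135,265,205,375)),("side",(140,290,225,400))):
    im=ctrl.snapshot(n)[b[0]:b[1],b[2]:b[3],::-1]
    cv2.imwrite(f"pics/{n}3.png",cv2.resize(im,None,fx=4,fy=4,interpolation=cv2.INTER_CUBIC))
E
```

```text
t 5.8 tray [ 0.2 55.8] z 0.0882 h 0.15 F [ 0.4 -0.1 -0.7] open 0.003
```

View pics/top3.png

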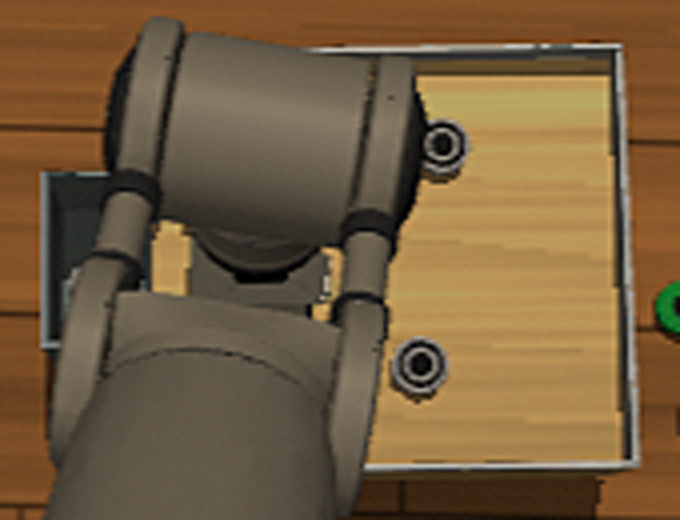

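View pics/side3.png

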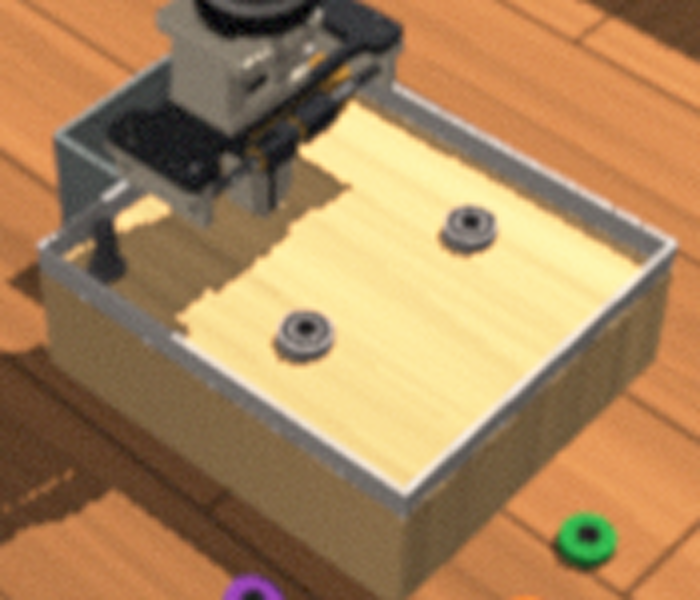

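```bash
python3 - <<'E'
from h import *
a=behind(70.9,-57.8,31,34);print(a)
rows([goal(0,50,.15,0),goal(*a,.15,31)])
E
```

```text
(np.float64(88.41129454694185), np.float64(-86.94368822387182))
[[-0.43, -0.04, -6.18], [0.0, 0.001, -0.001]]
[[-14.12, 8.81, -6.16], [0.0, 0.001, -0.542]]
```

Request:
play_rows([
  [[-0.4, 0, -4.0], [0, 0, 0]],
  [[-1.0, 0.3, -6.2], [0, 0, 0]],
  [[-4.0, 2.5, -6.2], [0, 0, -0.14]],
  [[-8.0, 5.0, -6.2], [0, 0, -0.28]],
  [[-12.0, 7.5, -6.2], [0, 0, -0.42]],
  [[-14.1, 8.8, -6.2], [0, 0, -0.542]],
  [[-14.1, 8.8, -6.2], [0, 0, -0.542]],
  [[-14.1, 8.8, -6.2], [0, 0, -0.542]],
], gripper=2.0)

```text
time: 6.7
position: [0.6431, -0.1379, 0.1495]
eef_rot: [-3.141, -0.002, 2.148]
force: [0.4, -0.9, -1.0]
opening: 0.0199
```

```bash
python3 - <<'E'
from h import *
import cv2
where()
rows([goal(*behind(70.9,-57.8,31,34),.088,31)])
im=ctrl.snapshot("top")[135:265,205:375,::-1]
cv2.imwrite(f"pics/top4.png",cv2.resize(im,None,fx=4,fy=4,interpolation=cv2.INTER_CUBIC))
E
```

```text
t 6.7 tray [ 88.  -83.6] z 0.1495 h 31.02 F [ 0.4 -0.9 -1. ] open 0.0199
[[-0.31, -0.13, 6.15], [-0.001, -0.002, 0.0]]
```

View pics/top4.png

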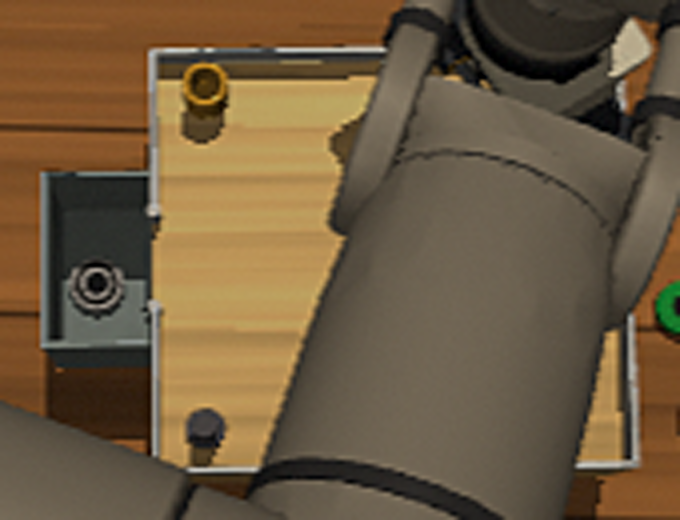

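Bearing 2 lies flat in the slot at crop (96,283), and the bush and pin haven't moved. Lowering behind bearing 1.

Request:
play_rows([
  [[-0.3, -0.1, 2.5], [0, 0, 0]],
  [[-0.3, -0.1, 4.5], [0, 0, 0]],
  [[-0.3, -0.1, 5.4], [0, 0, 0]],
  [[-0.3, -0.1, 5.9], [0, 0, 0]],
  [[-0.3, -0.1, 6.1], [0, 0, 0]],
  [[-0.3, -0.1, 6.1], [0, 0, 0]],
])

```text
time: 7.35
position: [0.6448, -0.1408, 0.0899]
eef_rot: [3.141, 0.001, 2.151]
force: [0.6, -0.9, 0.3]
opening: 0.02
```

```bash
python3 - <<'E'
from h import *
where()
g=lambda x,y,h:goal(*behind(x,y,h,24),.088,h)
rows([g(70.9,-57.8,31),g(0,60,31)]); print()
rows([g(0,60+i*3,31-31*i/5) for i in range(6)])
E
```

```text
t 7.35 tray [ 89.6 -86.6] z 0.0899 h 31.19 F [ 0.6 -0.9  0.3] open 0.02
[[1.03, -0.11, 0.19], [0.001, 0.001, 0.003]]
[[14.78, -0.08, 0.18], [0.001, 0.001, 0.003]]

[[14.78, -0.08, 0.18], [0.001, 0.001, 0.003]]
[[15.05, -0.18, 0.18], [0.001, 0.001, 0.112]]
[[15.35, -0.28, 0.18], [0.001, 0.001, 0.22]]
[[15.68, -0.37, 0.18], [0.001, 0.001, 0.328]]
[[16.03, -0.46, 0.18], [0.001, 0.001, 0.436]]
[[16.41, -0.53, 0.18], [0.001, 0.001, 0.544]]
```

Request:
play_rows([
  [[0.6, -0.1, 0.1], [0, 0, 0.003]],
  [[1.2, -0.1, 0.15], [0, 0, 0.003]],
  [[2.2, -0.1, 0.15], [0, 0, 0.003]],
  [[3.4, -0.1, 0.15], [0, 0, 0.003]],
  [[4.6, -0.1, 0.15], [0, 0, 0.003]],
  [[5.8, -0.1, 0.15], [0, 0, 0.003]],
  [[7.0, -0.1, 0.15], [0, 0, 0.003]],
  [[8.2, -0.1, 0.15], [0, 0, 0.003]],
])

```text
time: 8.15
position: [0.5981, -0.072, 0.0878]
eef_rot: [3.141, 0.0, 2.148]
force: [0.3, -0.6, 0.9]
opening: 0.0202
```

```bash
python3 - <<'E'
from h import *
where()
g=lambda x,y,h:goal(*behind(x,y,h,24),.088,h)
rows([g(0,60,31)])
E
```

```text
t 8.15 tray [ 45.4 -16.2] z 0.0878 h 31.02 F [ 0.3 -0.6  0.9] open 0.0202
[[6.47, 0.04, -0.02], [0.0, 0.0, 0.0]]
```

Request:
play_rows([
  [[1.2, 0, 0], [0, 0, 0]],
  [[2.4, 0, 0], [0, 0, 0]],
  [[3.6, 0, 0], [0, 0, 0]],
  [[4.6, 0, 0], [0, 0, 0]],
  [[5.5, 0, 0], [0, 0, 0]],
  [[6.1, 0, 0], [0, 0, 0]],
  [[6.4, 0, 0], [0, 0, 0]],
])

```text
time: 8.85
position: [0.5635, -0.0189, 0.0877]
eef_rot: [3.142, -0.0, 2.148]
force: [-0.0, -0.0, 1.5]
opening: 0.0199
```

```bash
python3 - <<'E'
from h import *
import cv2
where()
g=lambda x,y,h:goal(*behind(x,y,h,24),.088,h)
rows([g(0,61+i*3.5,31-31*i/6) for i in range(1,7)])
rows([g(0,95,0)])
for n,b in(("top",(135,265,205,375)),("side",(140,290,225,400))):
    im=ctrl.snapshot(n)[b[0]:b[1],b[2]:b[3],::-1]
    cv2.imwrite(f"pics/{n}5.png",cv2.resize(im,None,fx=4,fy=4,interpolation=cv2.INTER_CUBIC))
E
```

```text
t 8.85 tray [12.7 38.1] z 0.0877 h 31.03 F [-0.  -0.   1.5] open 0.0199
[[0.52, 0.06, -0.03], [0.0, -0.0, 0.091]]
[[0.85, 0.02, -0.03], [0.0, -0.0, 0.181]]
[[1.2, -0.01, -0.03], [0.0, -0.0, 0.271]]
[[1.57, -0.03, -0.03], [0.0, -0.0, 0.361]]
[[1.95, -0.05, -0.03], [-0.0, -0.0, 0.451]]
[[2.35, -0.06, -0.03], [-0.0, -0.0, 0.542]]
[[3.47, 0.61, -0.03], [-0.0, -0.0, 0.542]]
```

View pics/side5.png

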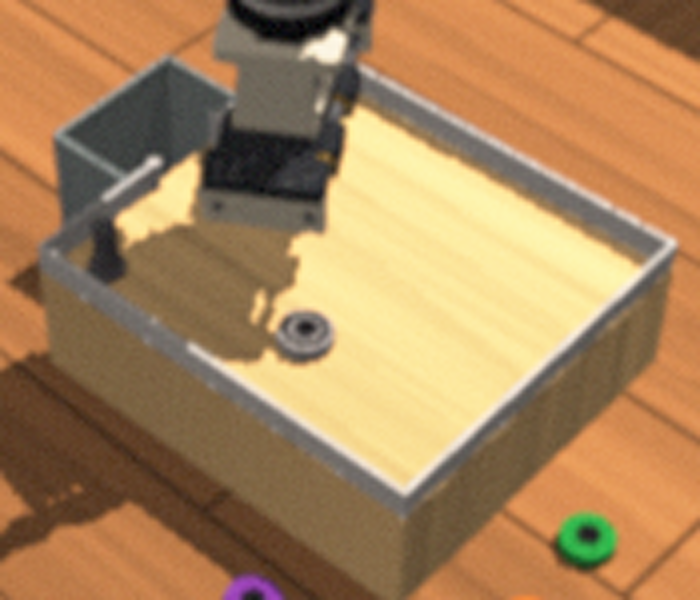

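View pics/top5.png

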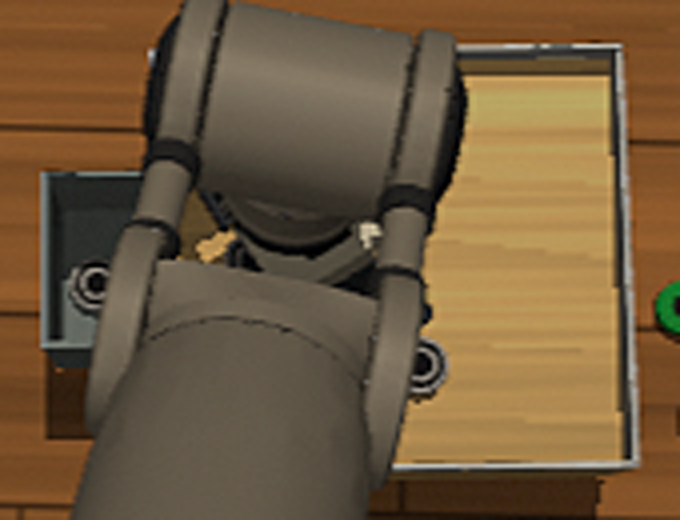

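Bearing 3 is undisturbed at side crop (304,335), and bearing 1 is hidden in the finger cradle. Next I turn about its centre while moving on.

Request:
play_rows([
  [[0.5, 0.05, 0], [0, 0, 0.091]],
  [[0.85, 0.0, 0], [0, 0, 0.181]],
  [[1.2, 0, 0], [0, 0, 0.271]],
  [[1.6, 0, 0], [0, 0, 0.361]],
  [[1.95, -0.05, 0], [0, 0, 0.451]],
  [[2.35, -0.05, 0], [0, 0, 0.542]],
  [[2.9, 0.25, 0], [0, 0, 0.542]],
  [[3.3, 0.5, 0], [0, 0, 0.542]],
])

```text
time: 9.75
position: [0.5499, 0.0113, 0.0876]
eef_rot: [-3.141, -0.0, 1.608]
force: [-0.2, -0.2, -0.5]
opening: 0.02
```

```bash
python3 - <<'E'
from h import *
where()
rows([goal(0,66,.088,0),goal(0,108,.088,0)])
E
```

```text
t 9.75 tray [ 0.2 68.7] z 0.0876 h 0.07 F [-0.2 -0.2 -0.5] open 0.02
[[-0.27, -0.02, -0.04], [-0.0, -0.0, 0.001]]
[[3.93, -0.02, -0.04], [-0.0, -0.0, 0.001]]
```

Request:
play_rows([
  [[0, 0, 0], [0, 0, 0]],
  [[0, 0, 0], [0, 0, 0]],
  [[0, 0, 0], [0, 0, 0]],
  [[0.4, 0, 0], [0, 0, 0]],
  [[1.0, 0, 0], [0, 0, 0]],
  [[1.8, 0, 0], [0, 0, 0]],
  [[2.6, 0, 0], [0, 0, 0]],
  [[3.2, 0, 0], [0, 0, 0]],
], gripper=0.3)

```text
time: 10.55
position: [0.5488, 0.044, 0.0878]
eef_rot: [3.141, -0.0, 1.606]
force: [0.2, -0.5, 0.7]
opening: 0.0031
```

Request:
play_rows([
  [[0.4, 0, 0], [0, 0, 0]],
  [[0.7, 0, 0], [0, 0, 0]],
  [[0.8, 0, 0], [0, 0, 0]],
  [[-0.5, 0, 0], [0, 0, 0]],
  [[-2.5, 0, 0], [0, 0, 0]],
  [[-4.5, 0, 0], [0, 0, 0]],
  [[-5.5, 0, -1.5], [0, 0, 0]],
  [[-6.0, 0, -6.0], [0, 0, 0]],
])

```text
time: 11.35
position: [0.5483, -0.019, 0.1446]
eef_rot: [-3.133, -0.001, 1.604]
force: [1.6, -0.0, 0.9]
opening: 0.0029
```

```bash
python3 - <<'E'
from h import *
where()
a=behind(-64.6,-42.2,-32,34);print(a)
rows([goal(*a,.15,-32)])
E
```

```text
t 11.35 tray [-2.5 38.6] z 0.1446 h -0.17 F [ 1.6 -0.   0.9] open 0.0029
(np.float64(-82.61725498392896), np.float64(-71.03363526931848))
[[-10.98, -7.98, -0.48], [-0.009, 0.001, 0.556]]
```

Request:
play_rows([
  [[-3.0, -2.0, -0.6], [0, 0, 0.14]],
  [[-6.0, -4.0, -0.6], [0, 0, 0.28]],
  [[-9.0, -6.0, -0.6], [0, 0, 0.42]],
  [[-11.0, -8.0, -0.6], [0, 0, 0.556]],
  [[-11.0, -8.0, -0.6], [0, 0, 0.556]],
  [[-11.0, -8.0, -0.6], [0, 0, 0.556]],
  [[-11.0, -8.0, -0.6], [0, 0, 0.556]],
], gripper=2.0)

```text
time: 12.05
position: [0.4753, -0.1298, 0.1538]
eef_rot: [3.141, -0.0, 1.051]
force: [1.2, -1.0, -0.1]
opening: 0.0201
```

```bash
python3 - <<'E'
from h import *
import cv2
where()
rows([goal(*behind(-64.6,-42.2,-32,34),.088,-32)])
for n,b in(("top",(135,265,205,375)),("side",(140,290,225,400))):
    im=ctrl.snapshot(n)[b[0]:b[1],b[2]:b[3],::-1]
    cv2.imwrite(f"pics/{n}6.png",cv2.resize(im,None,fx=4,fy=4,interpolation=cv2.INTER_CUBIC))
E
```

```text
t 12.05 tray [-79.5 -69.5] z 0.1538 h -31.82 F [ 1.2 -1.  -0.1] open 0.0201
[[-0.3, -0.19, 6.58], [0.0, -0.0, 0.003]]
```

View pics/side6.png

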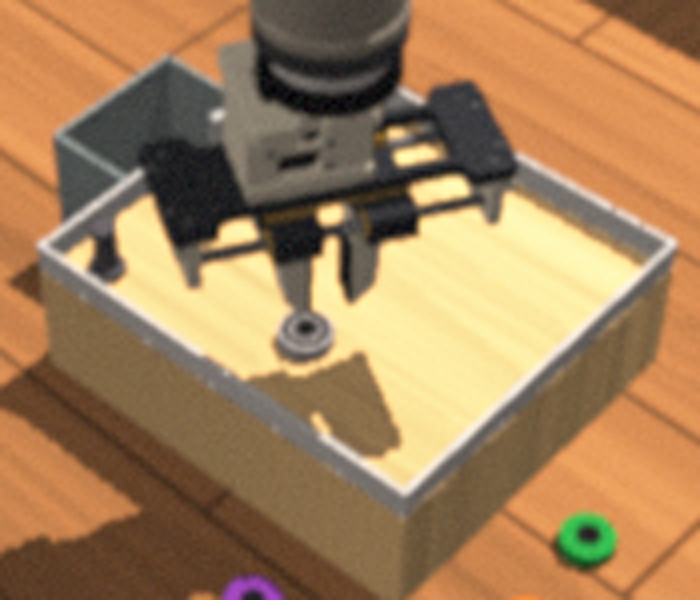

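View pics/top6.png

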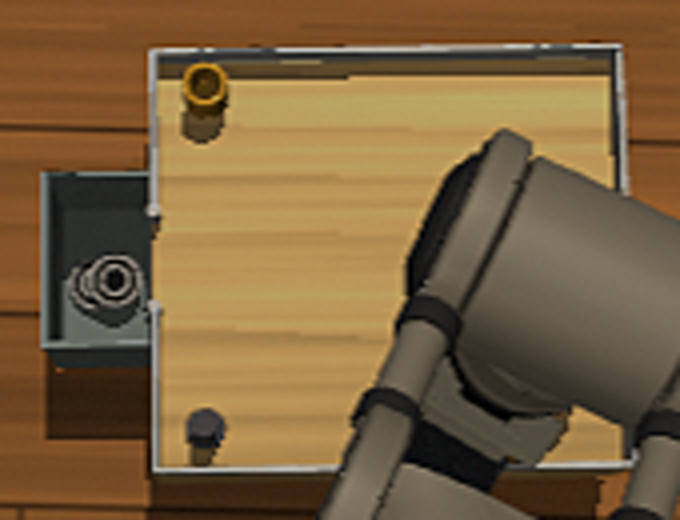

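Two bearings are now in the slot, the second resting on the first at top crop (115,280). Bearing 3 hasn't moved. Lowering behind it.

Request:
play_rows([
  [[-0.3, -0.2, 2.5], [0, 0, 0.003]],
  [[-0.3, -0.2, 4.5], [0, 0, 0.003]],
  [[-0.3, -0.2, 5.6], [0, 0, 0.003]],
  [[-0.3, -0.2, 6.2], [0, 0, 0.003]],
  [[-0.3, -0.2, 6.4], [0, 0, 0.003]],
  [[-0.3, -0.2, 6.4], [0, 0, 0.003]],
])

```text
time: 12.75
position: [0.472, -0.1313, 0.09]
eef_rot: [3.141, -0.0, 1.047]
force: [-0.4, 0.3, 0.3]
opening: 0.0197
```

```bash
python3 - <<'E'
from h import *
where()
g=lambda x,y,h:goal(*behind(x,y,h,24),.088,h)
rows([g(-64.6,-42.2,-32),g(0,60,-32)])
E
```

```text
t 12.75 tray [-82.8 -70.9] z 0.09 h -32.05 F [-0.4  0.3  0.3] open 0.0197
[[1.0, 0.02, 0.2], [0.001, -0.0, -0.001]]
[[13.09, 0.07, 0.2], [0.001, -0.0, -0.001]]
```

Request:
play_rows([
  [[0.6, 0, 0.1], [0, 0, 0]],
  [[1.2, 0, 0.15], [0, 0, 0]],
  [[2.2, 0, 0.15], [0, 0, 0]],
  [[3.4, 0, 0.15], [0, 0, 0]],
  [[4.6, 0, 0.15], [0, 0, 0]],
  [[5.8, 0.05, 0.15], [0, 0, 0]],
  [[7.0, 0.05, 0.15], [0, 0, 0]],
  [[8.2, 0.05, 0.15], [0, 0, 0]],
])

```text
time: 13.55
position: [0.5136, -0.0595, 0.0882]
eef_rot: [-3.142, -0.0, 1.047]
force: [-0.9, -0.6, 1.4]
opening: 0.0197
```

```bash
python3 - <<'E'
from h import *
where()
g=lambda x,y,h:goal(*behind(x,y,h,24),.088,h)
rows([g(0,60,-32)])
E
```

```text
t 13.55 tray [-38.6  -0.7] z 0.0882 h -32.06 F [-0.9 -0.6  1.4] open 0.0197
[[4.79, 0.06, 0.02], [-0.0, -0.0, -0.001]]
```

Request:
play_rows([
  [[1.2, 0, 0], [0, 0, 0]],
  [[2.3, 0, 0], [0, 0, 0]],
  [[3.3, 0.05, 0], [0, 0, 0]],
  [[4.1, 0.05, 0], [0, 0, 0]],
  [[4.6, 0.05, 0], [0, 0, 0]],
  [[4.8, 0.05, 0], [0, 0, 0]],
])

```text
time: 14.15
position: [0.5377, -0.0189, 0.0882]
eef_rot: [-3.142, -0.0, 1.047]
force: [0.2, -1.0, -0.7]
opening: 0.0198
```

```bash
python3 - <<'E'
from h import *
where()
g=lambda x,y,h:goal(*behind(x,y,h,24),.088,h)
rows([g(0,61+i*3.5,-32+32*i/6) for i in range(1,7)])
rows([g(0,90,0)])
E
```

```text
t 14.15 tray [-13.1  39.1] z 0.0882 h -32.05 F [ 0.2 -1.  -0.7] open 0.0198
[[0.46, -0.01, 0.02], [-0.0, -0.0, -0.094]]
[[0.79, 0.02, 0.02], [-0.0, -0.0, -0.187]]
[[1.14, 0.05, 0.02], [-0.0, -0.0, -0.28]]
[[1.5, 0.08, 0.02], [-0.0, -0.0, -0.373]]
[[1.89, 0.1, 0.02], [-0.0, -0.0, -0.466]]
[[2.3, 0.11, 0.02], [-0.0, -0.0, -0.559]]
[[2.98, -0.32, 0.02], [-0.0, -0.0, -0.559]]
```

Request:
play_rows([
  [[0.45, 0, 0], [0, 0, -0.094]],
  [[0.8, 0, 0], [0, 0, -0.187]],
  [[1.15, 0.05, 0], [0, 0, -0.28]],
  [[1.5, 0.1, 0], [0, 0, -0.373]],
  [[1.9, 0.1, 0], [0, 0, -0.466]],
  [[2.3, 0.1, 0], [0, 0, -0.559]],
  [[2.7, -0.15, 0], [0, 0, -0.559]],
  [[3.0, -0.3, 0], [0, 0, -0.559]],
])

```text
time: 14.95
position: [0.5498, 0.0084, 0.0882]
eef_rot: [-3.141, -0.0, 1.603]
force: [0.5, -1.0, 0.2]
opening: 0.02
```

```bash
python3 - <<'E'
from h import *
where()
rows([goal(0,108,.088,0)])
E
```

```text
t 14.95 tray [-0.  65.9] z 0.0882 h -0.2 F [ 0.5 -1.   0.2] open 0.02
[[4.21, -0.01, 0.02], [-0.0, -0.0, -0.004]]
```

Request:
play_rows([
  [[0, 0, 0], [0, 0, 0]],
  [[0, 0, 0], [0, 0, -0.003]],
  [[0, 0, 0], [0, 0, -0.003]],
  [[0.4, 0, 0], [0, 0, -0.003]],
  [[1.0, 0, 0], [0, 0, -0.003]],
  [[1.8, 0, 0], [0, 0, -0.003]],
  [[2.6, 0, 0], [0, 0, -0.003]],
  [[3.4, 0, 0], [0, 0, -0.003]],
], gripper=0.3)

```text
time: 15.75
position: [0.5487, 0.0431, 0.0883]
eef_rot: [3.141, -0.0, 1.609]
force: [0.2, -0.1, 0.8]
opening: 0.0032
```

Request:
play_rows([
  [[0.5, 0, 0], [0, 0, 0]],
  [[0.8, 0, 0], [0, 0, 0]],
  [[0.9, 0, 0], [0, 0, 0]],
  [[-0.5, 0, 0], [0, 0, 0]],
  [[-2.5, 0, 0], [0, 0, 0]],
  [[-4.5, 0, 0], [0, 0, 0]],
  [[-5.5, 0, -1.5], [0, 0, 0]],
  [[-6.0, 0, -6.0], [0, 0, 0]],
])

```text
time: 16.55
position: [0.5484, -0.0199, 0.1451]
eef_rot: [-3.133, -0.001, 1.607]
force: [1.6, 0.6, 0.3]
opening: 0.0032
```

Request:
play_rows([
  [[-3, 0, -5], [0, 0, 0]],
  [[-6, 0, -10], [0, 0, 0]],
  [[-10, 0, -12], [0, 0, 0]],
  [[-14, 0, -12], [0, 0, 0]],
  [[-18, 0, -12], [0, 0, 0]],
  [[-20, 0, -12], [0, 0, 0]],
  [[-20, 0, -12], [0, 0, 0]],
  [[-20, 0, -12], [0, 0, 0]],
])

```text
time: 17.35
position: [0.5582, -0.2177, 0.2677]
eef_rot: [-3.141, -0.001, 1.608]
force: [-0.2, -0.3, -0.4]
opening: 0.003
```

```bash
python3 - <<'E'
from h import *
import cv2
where()
t=ctrl.snapshot("top")[...,::-1]; cv2.imwrite("pics/top7f.png",t)
cv2.imwrite("pics/side7f.png",ctrl.snapshot("side")[...,::-1])
cv2.imwrite("pics/top7.png",cv2.resize(t[135:265,205:375],None,fx=4,fy=4,interpolation=cv2.INTER_CUBIC))
E
```

```text
t 17.35 tray [   0.3 -160.3] z 0.2677 h 0.07 F [-0.2 -0.3 -0.4] open 0.003
```

View pics/top7.png

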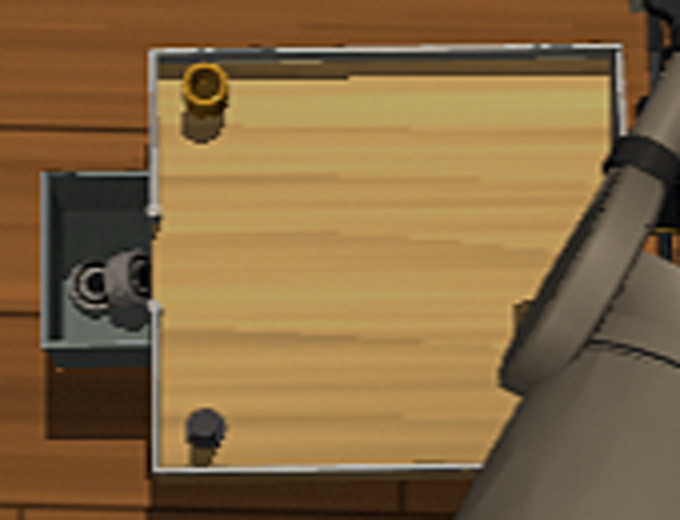

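View pics/side7f.png

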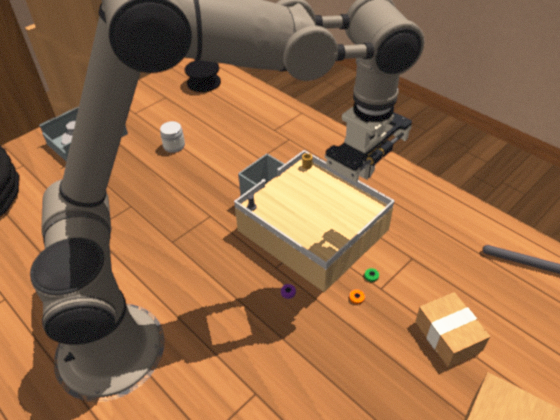

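View pics/top7f.png

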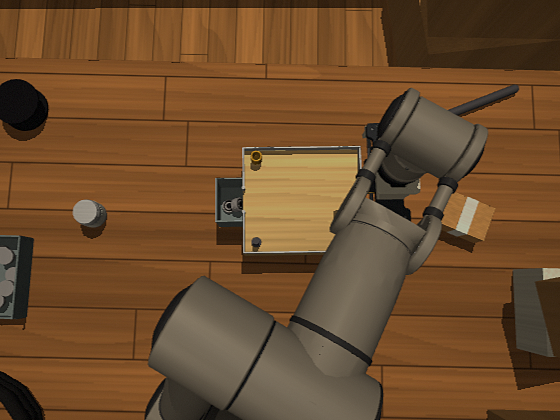

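```bash
python3 - <<'E'
import cv2,numpy as np
from h import *
a=cv2.imread("pics/top7f.png")[172:235,210:255]; b=cv2.imread("pics/side7f.png")[150:220,235:300]
a=cv2.resize(a,(400,560),interpolation=cv2.INTER_CUBIC);b=cv2.resize(b,(400,431),interpolation=cv2.INTER_CUBIC)
c=np.zeros((560,800,3),np.uint8);c[:,:400]=a;c[:431,400:]=b
cv2.imwrite("pics/slot7.png",np.clip(c*1.6,0,255).astype(np.uint8))
E
```

```text
(no output)
```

View pics/slot7.png

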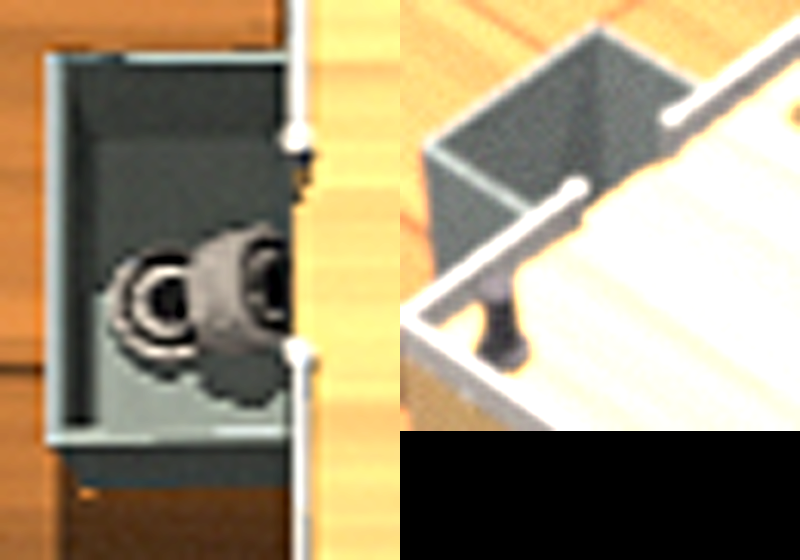

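Only two bearings show clearly in the slot: one flat at (165,300) and one tilted against the bed wall at (240,285). I need to find the third, so I'll swing the arm clear of the bed and look again.

Request:
play_rows([
  [[-4, 0, -1], [0, 0, 0]],
  [[-8, 0, -2], [0, 0, 0]],
  [[-12, 0, -3], [0, 0, 0]],
  [[-16, 0, -3], [0, 0, 0]],
  [[-20, 0, -3], [0, 0, 0]],
  [[-22, 0, -3], [0, 0, 0]],
  [[-22, 0, -3], [0, 0, 0]],
  [[-22, 0, -3], [0, 0, 0]],
])

```text
time: 18.25
position: [0.5675, -0.4362, 0.2978]
eef_rot: [-3.141, -0.001, 1.61]
force: [0.6, 0.6, 0.2]
opening: 0.0024
```

```bash
python3 - <<'E'
from h import *
import cv2
where()
t=ctrl.snapshot("top")[...,::-1]; sd=ctrl.snapshot("side")[...,::-1]
t2=ctrl.snapshot("top")[...,::-1]
print(np.abs(t.astype(int)-t2)[172:235,210:245].max())
cv2.imwrite("pics/top8.png",cv2.resize(t[135:265,205:375],None,fx=4,fy=4,interpolation=cv2.INTER_CUBIC))
cv2.imwrite("pics/side8.png",cv2.resize(sd[140:290,225:400],None,fx=4,fy=4,interpolation=cv2.INTER_CUBIC))
a=np.mean([ctrl.snapshot("top")[...,::-1][190:225,212:247] for _ in range(4)],axis=0)
cv2.imwrite("pics/slot8.png",np.clip(cv2.resize(a,None,fx=16,fy=16,interpolation=cv2.INTER_CUBIC)*1.7,0,255).astype(np.uint8))
E
```

```text
t 18.25 tray [   1.8 -379. ] z 0.2978 h 0.2 F [0.6 0.6 0.2] open 0.0024
9
```

View pics/top8.png

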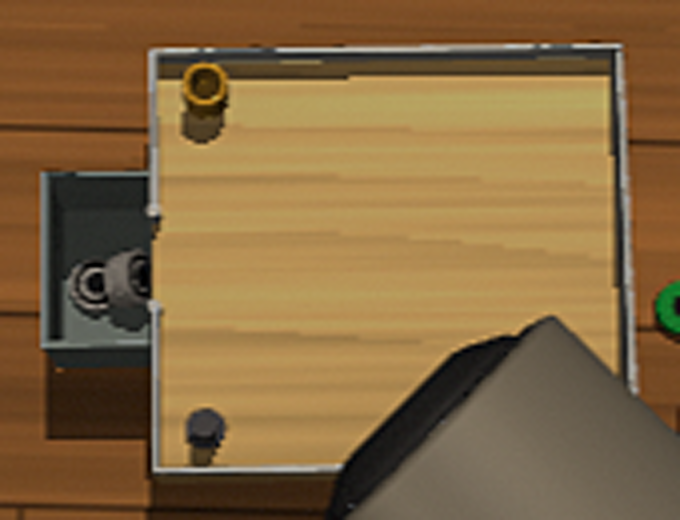

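View pics/side8.png

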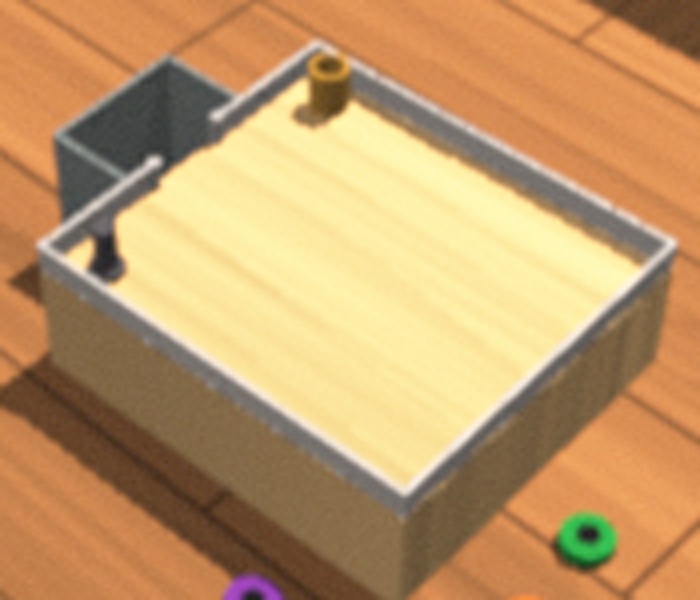

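View pics/slot8.png

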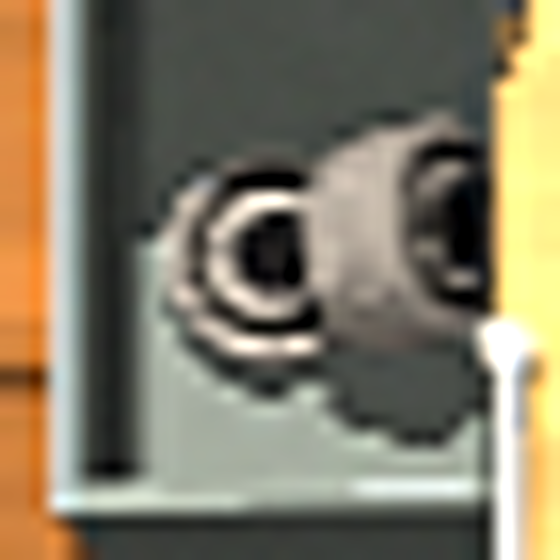

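```bash
python3 - <<'E'
from h import *
import cv2
# slot8 px -> full
f=lambda u,v:((u+.5)/16-.5+212,(v+.5)/16-.5+190)
for nm,p,z in[("b2 top centre",(265,245),.017),("tilt left edge hi",(310,225),.03),("tilt right visible edge",(490,230),.006),("edge of bed",(492,150),.085)]:
    for zz in (z,z+.02,z+.04): print(nm,zz,w2t(ray("top",*f(*p),zz)).round(1))
c=ctrl.calibration("top");o=-c["R"].T@c["t"];print("cam tray",w2t(o),o[2])
# floor y hidden by bed edge
e=goal(0,120,.085)[0];d=e-o;print("hidden floor to y",w2t(o+d*(.006-o[2])/d[2]))
E
python3 -c "
import cv2
im=cv2.imread('pics/top6.png')[160:360,30:170]
cv2.imwrite('pics/slot6.png',cv2.convertScaleAbs(cv2.resize(im,None,fx=3,fy=3,interpolation=cv2.INTER_CUBIC),alpha=1.7))"
```

```text
b2 top centre 0.017 [  1.  160.6]
b2 top centre 0.037000000000000005 [ -2.3 159.1]
b2 top centre 0.057 [ -5.6 157.7]
tilt left edge hi 0.03 [  2.  152.4]
tilt left edge hi 0.05 [ -1.3 151.1]
tilt left edge hi 0.07 [ -4.6 149.7]
tilt right visible edge 0.006 [  4.8 124.6]
tilt right visible edge 0.026000000000000002 [  1.5 123.7]
tilt right visible edge 0.046 [ -1.8 122.8]
edge of bed 0.085 [  4.2 120.8]
edge of bed 0.10500000000000001 [  0.7 119.9]
edge of bed 0.125 [ -2.8 119. ]
cam tray [-192.53912276   72.50849268] 1.2041716071386928
hidden floor to y [ 13.5909369  123.35232689]
```

View pics/slot6.png

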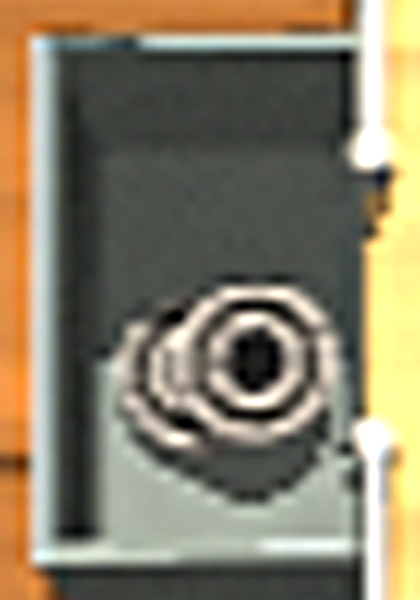

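Request:
play_rows([
  [[5, -1, 0], [0, 0, 0]],
  [[10, -3, 0], [0, 0, 0]],
  [[15, -5, 0], [0, 0, 0]],
  [[20, -7, 0], [0, 0, 0]],
  [[25, -8, 0], [0, 0, 0]],
  [[30, -10, 0], [0, 0, 0]],
  [[35, -11, 0], [0, 0, 0]],
  [[40, -12, 0], [0, 0, 0]],
])

```text
time: 19.4
position: [0.4352, -0.0588, 0.2986]
eef_rot: [3.14, 0.0, 1.608]
force: [1.5, 0.7, 0.7]
opening: 0.0032
```

Request:
play_rows([
  [[5, -1, 0], [0, 0, 0]],
  [[10, -2, 0], [0, 0, 0]],
  [[15, -4, 0], [0, 0, 0]],
  [[20, -5, 0], [0, 0, 0]],
  [[25, -6, 0], [0, 0, 0]],
  [[30, -7, 0], [0, 0, 0]],
  [[35, -8, 0], [0, 0, 0]],
  [[40, -9, 0], [0, 0, 0]],
])

```text
time: 20.2
position: [0.3326, 0.3273, 0.2988]
eef_rot: [3.14, -0.001, 1.609]
force: [1.0, -0.4, 0.4]
opening: 0.0029
```

Request:
play_rows([
  [[3, -3, 0], [0, 0, 0]],
  [[6, -5, 0], [0, 0, 0]],
  [[6, -5, 0], [0, 0, 0]],
  [[6, -5, 0], [0, 0, 0]],
])

```text
time: 20.6
position: [0.281, 0.3835, 0.2984]
eef_rot: [3.141, 0.0, 1.611]
force: [-0.2, -0.4, 0.5]
opening: 0.0029
```

```bash
python3 - <<'E'
from h import *
import cv2
where()
t=ctrl.snapshot("top")[...,::-1]
cv2.imwrite("pics/top9.png",t)
cv2.imwrite("pics/slot9.png",cv2.convertScaleAbs(cv2.resize(t[190:225,212:247],None,fx=16,fy=16,interpolation=cv2.INTER_CUBIC),alpha=2.2))
E
```

```text
t 20.6 tray [-255.3  450.4] z 0.2984 h 0.26 F [-0.2 -0.4  0.5] open 0.0029
```

View pics/top9.png

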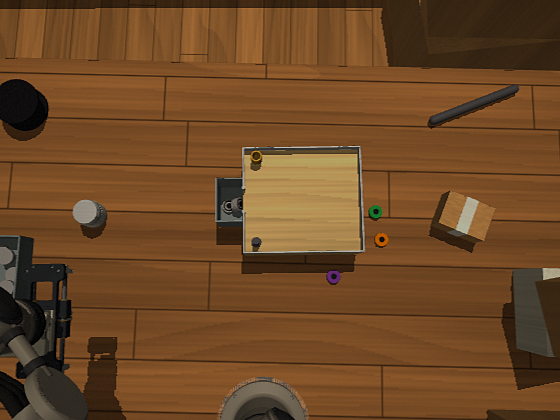

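View pics/slot9.png

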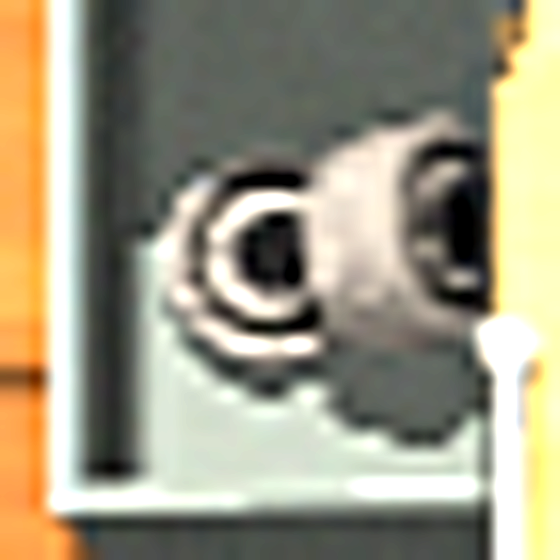

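The bed is now fully visible and empty, and no bearing lies loose on the bench. The bush (256,157), pin (256,242), tin (89,213), carton and coloured rings sit at their original pixels. The pile in the slot hasn't moved since the last picture.

```bash
python3 -c "
from plant import ctrl
print(ctrl.job_done())"
```

```text
the job is handed in; nothing more can be done
None
```

I pushed the three steel bearings through the gate one at a time: the middle one, then the far one, then the near one. I used the two fingertips as a cradle and narrowed them for the last few centimetres at the gate. The job took about 21 s of the 67 s allowed, and the measured tool force stayed below about 2 N in every reading I took.

- **Bearings:** after the first and second pushes I saw each bearing in the slot before starting the next. In the last pictures the tray bed is empty and no bearing lies on the bench.
- **One weak check:** only two bearings can be told apart in the slot. The third seems to stand hidden behind the tilted one against the bed wall, since the visible edge there is wider than one bearing. I inferred that it is there; I did not see it directly.
- **Everything else:** the bush, pin, tin, carton and coloured look-alikes are at their original pixel positions. The hand finished well clear, to the left of the tray and 0.30 m above the bench.

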